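Hang a shelf bracket and lock it with the rocker catch

TASK

Push the rocker catch on top of the slotted rack over so that it snaps open (rear end down), hook the blue bracket's two claws into the top pair of slots and press it down until it sits fully home, then push the catch back over so that it snaps shut above the bracket. Let go of everything at the end and leave the pipe shell, the carton and the tape roll where they are.

Things in the scene. Friction and masses are not known exactly. Their poses are not given: they have to be found in the camera images.
- rack: Fixed grey slotted rack; origin at bench level on the front face of its two posts, half-way between them; x into the rack, y left, z up. Base plate x -60..120, y -85..85 mm, 12 thick. Posts 30 wide, 202 tall, middles at y = -55 and +55 mm, front sheet 4 mm, hollow behind. Each has a column of slots 12 wide, 40 tall in its middle; the top ones span 150..190 mm above the bench.
- slots (a point): Point on the posts' front face, half-way between the posts, level with the lower edge (sill) of the top pair of slots, 150 mm above the bench. Axes as the rack. Shut, the catch's nose blocks the way to these slots; open, it leaves it free.
- bracket: Loose blue bracket, about 350 g, lying upright; origin under its back face's middle; x to the claw side, y along the back plate (140 wide, 60 tall, 8 thick). Arm: bar 16 wide, 40 tall, reaching to x = -167, with a lip 21 higher at its end. At y = -55 and +55 a claw 6 thick, 13 long: neck 46..58 mm up, hook turned down to 31 mm up, 6 mm clear of the back face (9 at its tip).
- claws (a point): Middle of the bracket's back face, level with the undersides of the claw necks, 46 mm above the bracket's underside; axes as the bracket. The hooks enter the top slots with this point 16 to 27 mm above slots, until the back plate meets the posts; then lower: the necks rest on the sills and this point lies on slots, axes aligned (3 mm sideways play each way, 2 mm in x).
- grip (a point): Place to grip the bracket: middle of its arm, 95 mm in front of the back face (x = -95 mm), 20 mm above its underside; axes as the bracket. The arm is 16 mm wide (along y) and 40 mm tall here.
- front_pad (a point): Top centre of the orange pad (26 x 50 mm) on the front end of the rocker catch, a steel bar 130 long, 46 wide that seesaws about a level hinge (along the rack's y) 45 mm behind the posts' front face, 222 mm above the bench. Pad centres lie 55 mm before and behind the hinge. A nose hangs from the front end: shut, its underside is 167 mm up, 3 mm over the back plate of a fully seated bracket.
- rear_pad (a point): Top centre of the blue pad (26 x 50 mm) on the rear end of the rocker catch. Pushing this pad down opens the catch; pushing the orange pad down shuts it.
- catch (a joint): Angle of the rocker catch (rad): 0 = shut (front end down), 0.56 = open (rear end down). Sprung over centre at 0.28: about 6 N down on a pad starts it from either end; past the centre it snaps to the other end by itself, short of it it springs back. The pads' tops are about 233 mm above the bench at the centre, 15 mm higher or lower at the ends.
- shell: Orange-brown half pipe-insulation shell, 120 mm long, 90 mm wide, 49 mm tall, lying on the bench like a tunnel; leave alone. Origin at its middle on the bench.
- carton: Small cardboard box 90 x 70 x 60 mm; leave alone. Origin under its centre.
- tape: Orange tape roll, 90 mm across, 40 mm tall, lying flat; leave alone. Origin under its centre.
There are look-alikes about, which are no part of the job. There is more than one size of the rack; the job needs the larger.

How it is judged:
On the way, in this order (a step that is already met when the one before it is completed fails the run):
1. the catch has been pushed over to open (value of joint catch above 0.48 rad), for 0.2 s.
2. with the catch open, the bracket hangs fully home in the top slots (value of joint catch above 0.4 rad and z of claws in the frame of slots between -0.006 and 0.004 m and x of claws in the frame of slots between -0.006 and 0.004 m and y of claws in the frame of slots between -0.007 and 0.007 m and angle between the x axis of claws and the x axis of slots, either way round below 0.12 rad), for 0.2 s.
At the end, for the whole second after the job is handed in: The bracket hangs with both claws in the top slots, its claw point within 4 mm above and 6 mm below the sill, 6 mm of the posts' face, 7 mm sideways, aligned with the rack within 0.12 rad, and the catch is shut (joint under 0.06 rad) and at rest (value of joint catch below 0.06 rad and z of claws in the frame of slots between -0.006 and 0.004 m and x of claws in the frame of slots between -0.006 and 0.004 m and y of claws in the frame of slots between -0.007 and 0.007 m and angle between the x axis of claws and the x axis of slots, either way round below 0.12 rad and velocity of joint catch below 0.05 rad/s); the robot touches nothing.
It fails at once if the pipe shell, the carton or the tape roll was moved more than 30 mm (distance of any of shell, carton, tape from where it was at the start of the episode above 0.03 m).
It also fails if it takes over 61 s, if anything falls off the work surface, if the arm or the gripper's body presses on something with over 40 N, if the wrist force passes 120 N, or if a joint passes its speed limit or range.

ROBOT

A 6-joint arm with a two-finger parallel gripper is mounted at the origin on the work surface. World frame = base frame: x ahead of the robot, y to its left, z up, the work surface at z = 0. Lengths are in m, angles in rad, forces in N, time in s.
With the tool pointing down it reaches from about 0.325 to 0.775 m from the base axis. Payload 5.5 kg.
Tool frame: the origin (TCP) lies at the very end of the fingers, on their centre line; the grasp point (between the pads) lies 19 mm behind it; z points along the fingers, y is the line along which they close (so a half turn about z gives the same grasp; the last joint's range is limited). The gripper opens to 85 mm and grips with 20 to 120 N. Pads are 22 mm wide; open, the fingers measure 114 mm over their backs; the gripper's body (76 mm by 85 mm) begins 54 mm behind the grasp point. The pads swing forward as they close: fully open they stand 13 mm farther back than shut.
Start: joints at [1.059, 0.091, 1.231, -0, 1.82, -0.057], TCP at [0.264, 0.539, 0.231] pointing down, gripper open.
Joint ranges: [-2.87, 2.87], [-0.86, 2.18], [0.17, 2.46], [-1.51, 4.65], [0.06, 2.69], [-2.65, 2.65]. Speed limits (rad/s): [2.57, 2.57, 3.01, 3.14, 3.14, 3.14].

INTERFACE

Orientations are given as a unit quaternion [x, y, z, w].
In Python, from station import bot gives the robot as it stands.
- The arm moves only by the tool apply_moves, never from a script. Its argument "plan" is a list of rows, each a list of 7 numbers: the turn, a rotation vector about the tool's x, y, z in rad, then the shift along the tool's x, y, z in m, then the finger opening in m, from 0 to 0.0854. A call has 1 to 20 rows; each row is the pose to reach, as a shift and turn from the pose commanded when the call began, along the tool's axes at that moment; what a row does not reach only later rows make up. A row lasts 1/10 s, in which the tool goes at most 50 mm and 8.59 degrees, less where a joint would pass 70% of its speed; a pose out of reach is approached as far as the arm can. A call with a gripper value outside its range is refused whole. The fingers move at their own pace and stop on an object; the grip force is fixed at half the most. Time passes only in rows, so rows that repeat a pose let the fingers close. It gives the time, the measured TCP pose, the force, the opening and the grip force at its end, in the units of the state.
- bot.read_state(): the state, without advancing time (a new reading comes with each control period).
- bot.capture(name): name is "scene" or "side" or "wrist"; returns the picture (420x560x3 uint8, blue, green, red); there is no depth.
- bot.camera_model(name): a dict with "fx", "fy", "cx", "cy" (pixels), "cam_to_world" (4x4, takes a point from camera to world coordinates). Camera axes: x right, y down, z forward; pixel columns grow to the right and rows downward; lengths in m; the calibration is good to about 2 mm. A picture is of the moment at which its call begins: read the wrist's pose just before it. camera_model takes no time and is no camera call; for the wrist camera it gives the pose at the moment of the call.
- bot.finish_job(): hands the job in; it is judged then, once.
The state is a dict: "clock": time; "qpos": joint angles; "qd": joint speeds; "joint_torque": joint torques, N m; "ee_pos": TCP position; "orientation": TCP orientation; "wrist_force": force on the tool from outside, world axes, zero at the start; "wrist_torque": the same for the moment, N m; "finger_gap": finger opening in m; "grasp_force": force on a finger pad.
Only numpy, scipy, OpenCV 4.12 (cv2) and the standard library are available. Lean on these libraries where they do the work, as an engineer would, in place of code of your own. Each camera call takes 0.05 s, during which the arm holds its last target. There are 200 camera calls.

## Working session

There is one attempt and no reset: what is moved stays moved. The work goes in short steps, Python scripts to look and compute and a tool call to move; the robot and the scene stay as the last step left them, time stands still between calls to the robot, and variables do not carry over. Pictures are saved under pics/ and viewed, at most 10 in all, crops included, and the job is handed in when it is done.

Besides the shell and the picture viewer there is one more tool, called after ">>>" by a JSON object that holds its "api" and its "payload". apply_moves: Moves the arm, as the interface text tells. Its arguments: {"type":"object","properties":{"plan":{"type":"array","items":{"type":"array","items":{"type":"number"}}}},"required":["plan"]}

```bash
ls && mkdir -p pics
python3 - <<'E'
from station import bot
import cv2
s=bot.read_state(); print(s)
for n in("scene","side"):
    cv2.imwrite(f"pics/{n}0.png",bot.capture(n)); print(n,bot.camera_model(n))
E
```

```text
pics
{'clock': 0.0, 'qpos': array([ 1.05923514e+00,  9.18883482e-02,  1.23189457e+00, -1.16379311e-05,
        1.81978222e+00, -5.66701502e-02]), 'qd': array([ 0.00065571, -0.00168538,  0.00086359,  0.00085121,  0.00131374,
        0.0005986 ]), 'joint_torque': array([-1.30505878e-04, -4.58702552e+01, -4.18043375e+01,  9.93852177e-05,
        1.09446360e-02,  3.56003056e-05]), 'ee_pos': array([0.26347158, 0.5387484 , 0.2301283 ]), 'orientation': array([ 2.25490853e-01,  9.74244786e-01, -9.48282743e-04, -2.71036842e-04]), 'wrist_force': array([ 0.12058819,  0.09116843, -0.49144293]), 'wrist_torque': array([-0.04430755, -0.01590405, -0.03574069]), 'grasp_force': 0.0, 'finger_gap': 0.08523825542432173}
scene {'fx': 536.8107500853056, 'fy': 536.8107500853056, 'cx': 285.4281654061805, 'cy': 211.5044400872507, 'cam_to_world': array([[-0.28302609,  0.53047123, -0.79905976,  1.70252467],
       [ 0.95909957,  0.15225882, -0.23863207,  0.38982723],
       [-0.00492355, -0.83391698, -0.55186795,  0.92217819],
       [ 0.        ,  0.        ,  0.        ,  1.        ]])}
side {'fx': 525.0489721159314, 'fy': 525.0489721159314, 'cx': 281.77393295231326, 'cy': 208.0360199622852, 'cam_to_world': array([[ 0.94228382, -0.24454382,  0.22869089,  0.33397403],
       [-0.33445788, -0.71904177,  0.60919361, -0.72299787],
       [ 0.01546377, -0.65052075, -0.75933104,  1.10404601],
       [ 0.        ,  0.        ,  0.        ,  1.        ]])}
```

View pics/scene0.png

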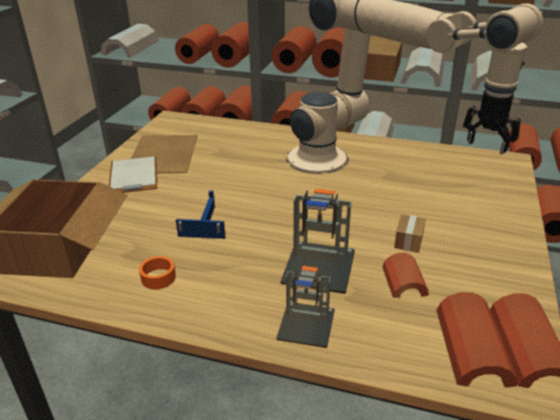

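View pics/side0.png

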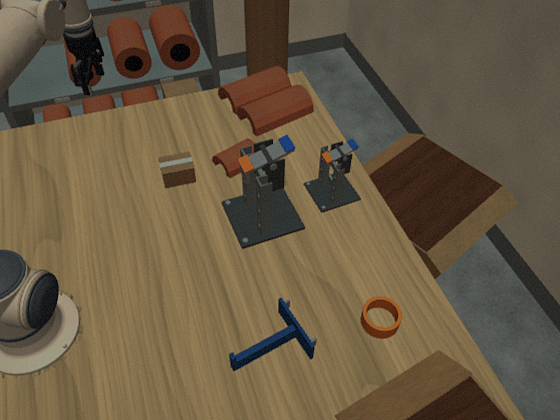

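Scene view: the larger rack is at (320,235) and the smaller look-alike at (307,305). The only blue bracket is at (205,222). Tape (157,272), carton (410,232) and shell (405,275) are to be left alone. In the side view the large rack is at (262,195) with the orange pad at (250,162) and the blue at (287,146). The small rack is at (333,180) and the bracket at (275,337). I'll check this choice in close crops.

Run:
```python
import cv2,numpy as np
a=cv2.imread("pics/side0.png");b=cv2.imread("pics/scene0.png")
def c(im,x,y,w,h,s): 
    o=cv2.resize(im[y:y+h,x:x+w],None,fx=s,fy=s,interpolation=cv2.INTER_CUBIC)
    for k in range(0,w,10):
        cv2.line(o,(k*s,0),(k*s,10 if (x+k)%50==0 else 4),(255,255,255),1)
        if (x+k)%50==0: cv2.putText(o,str(x+k),(k*s,22),0,.4,(255,255,255),1)
    for k in range(0,h,10):
        cv2.line(o,(0,k*s),(10 if (y+k)%50==0 else 4,k*s),(255,255,255),1)
        if (y+k)%50==0: cv2.putText(o,str(y+k),(12,k*s+4),0,.4,(255,255,255),1)
    return o
cv2.imwrite("pics/c1.png",np.hstack([c(a,210,130,100,120,4),c(b,280,180,80,120,4)][:1]+[c(b,280,180,100,120,4)]))
cv2.imwrite("pics/c2.png",np.hstack([c(a,220,290,100,80,4),c(b,170,180,100,80,4)]))
```

```text
(no output)
```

View pics/c1.png

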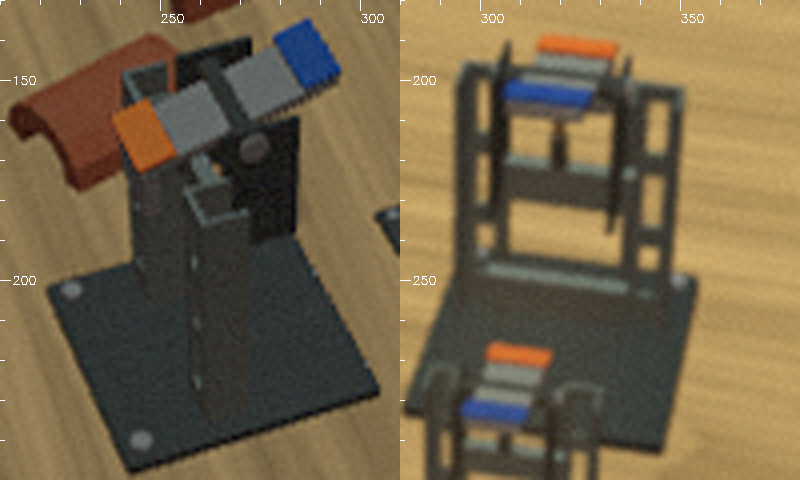

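View pics/c2.png

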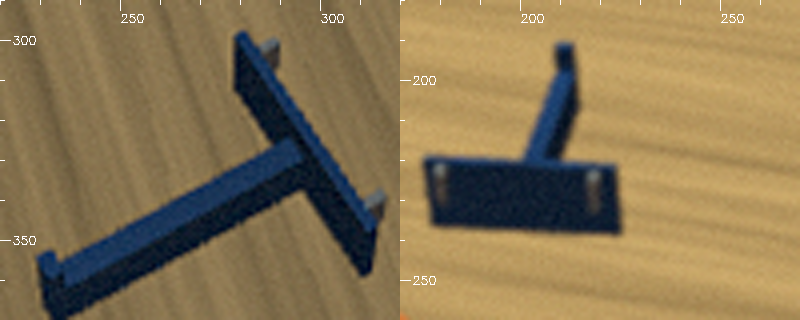

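The crops confirm the choice. The large rack has its catch shut, with the orange pad low at side (246,164) and the blue pad high at (286,144). The bracket's claws face away from the robot, with the back plate top running from side (279.5,297.5) to (313.5,345.5). I'll fit both poses from these corners.

```bash
cat > h.py <<'E'
import numpy as np
from station import bot
from scipy.optimize import least_squares
from scipy.spatial.transform import Rotation as R
def proj(n,P,m=None):
    m=m or bot.camera_model(n);T=np.linalg.inv(m["cam_to_world"]);q=P@T[:3,:3].T+T[:3,3]
    return np.c_[m["fx"]*q[:,0]/q[:,2]+m["cx"],m["fy"]*q[:,1]/q[:,2]+m["cy"]]
def fit(obs,x0,z=0):
    # obs: {cam:[(X,Y,Z mm,u,v)]}
    cm={n:bot.camera_model(n) for n in obs}
    def res(p):
        M=R.from_euler('z',p[2]).as_matrix();o=[]
        for n,l in obs.items():
            l=np.array(l);o.append((proj(n,l[:,:3]/1000@M.T+[p[0],p[1],z],cm[n])-l[:,3:]).ravel())
        return np.concatenate(o)
    r=least_squares(res,x0,loss='soft_l1');return r.x,res(r.x).reshape(-1,2).round(1)
E
cat > f.py <<'E'
from h import *
s=lambda X,Y,Z,u,v:(X,Y,Z,210+u/4,130+v/4)
c=lambda X,Y,Z,u,v:(X,Y,Z,280+u/4,180+v/4)
rack={"side":[s(-60,85,12,48,288),s(-60,-85,6,130,470),s(120,-85,6,378,392),
 s(-23.5,25,213.8,112,118),s(-23.5,-25,213.8,136,172),s(1.5,25,221,152,98),s(1.5,-25,221,176,155),
 s(82.5,25,244.2,273,40),s(82.5,-25,244.2,304,90),s(107.5,25,251.4,308,18),s(107.5,-25,251.4,340,72)],
"scene":[c(-60,85,12,296,280),c(120,85,6,262,450),c(120,-85,6,5,412),c(-23.5,-25,213.8,138,36),c(-23.5,25,213.8,218,38),
 c(82.5,-25,244.2,108,80),c(82.5,25,244.2,194,88)]}
print(*fit(rack,[.7,.05,0]))
s=lambda X,Y,Z,u,v:(X,Y,Z,220+u/4,290+v/4)
c=lambda X,Y,Z,u,v:(X,Y,Z,170+u/4,180+v/4)
br={"side":[s(-4,70,60,238,31),s(0,-70,60,377,222),s(-8,-70,0,364,276),s(-167,8,61,38,258),s(-167,-8,0,52,322)],
"scene":[c(0,-70,60,24,156),c(0,70,60,217,166),c(0,70,0,221,235),c(0,-70,0,33,225),c(-167,-8,61,156,44),c(-167,8,61,174,44)]}
print(*fit(br,[.5,-.3,0]))
E
python3 f.py
```

```text
[0.57659165 0.15015848 0.05775669] [[-1.2 -1. ]
 [-0.5  0.9]
 [ 0.9 -0.2]
 [-1.  -0.5]
 [ 0.1 -0.4]
 [-1.4 -0.4]
 [-0.1 -1.1]
 [-0.8 -1.4]
 [-0.4 -0.8]
 [ 0.  -0.7]
 [ 0.3 -1.2]
 [-0.3 -1.3]
 [-0.8  0.7]
 [-2.3  0.2]
 [-0.4 -0.5]
 [-1.   1.3]
 [-0.8  0.1]
 [-1.4  0.6]]
[ 0.57048427 -0.20350419  0.20597477] [[-0.7 -0.7]
 [-0.1 -0.4]
 [-1.5 -0. ]
 [-1.6 -1.3]
 [ 0.   0.9]
 [-1.   1.4]
 [-0.6  1. ]
 [-0.2  0.8]
 [-0.8  1.2]
 [-0.8 -0.5]
 [-0.2 -0.3]]
```

```bash
cat >> h.py <<'E'
def rel(p,q,tgt,yaw,down=True):
    """rotvec & shift in tool axes from pose (p,q) to tool-down at tgt with tool y at world angle yaw"""
    A=R.from_quat(q); y=np.array([np.cos(yaw),np.sin(yaw),0]);z=np.array([0,0,-1.])
    B=R.from_matrix(np.c_[np.cross(y,z),y,z])
    return np.r_[(A.inv()*B).as_rotvec(),A.inv().apply(np.array(tgt)-p)].round(4).tolist()
def now(): s=bot.read_state(); return s["ee_pos"],s["orientation"]
def W(T,x,y): # local mm -> world xy
    c,s=np.cos(T[2]),np.sin(T[2]); return np.array([T[0]+(c*x-s*y)/1e3,T[1]+(s*x+c*y)/1e3])
RACK=[.5766,.1502,.0578];BR=[.5705,-.2035,.206]
E
python3 - <<'E'
from h import *
p,q=now();yaw=RACK[2]+np.pi/2
for z in(.275,.215):print(rel(p,q,[*W(RACK,96,0),z],yaw))
for x in(-6,95):print(W(RACK,x,0))
E
```

```text
[-0.0017, -0.0006, -0.5126, -0.5357, -0.1645, -0.0445]
[-0.0017, -0.0006, -0.5126, -0.5357, -0.1644, 0.0155]
[0.57061002 0.14985339]
[0.67144135 0.15568794]
```

>>> {"api": "apply_moves", "payload": {"plan": [[0,0,-0.1,-0.04,-0.01,-0.04,0.0],[0,0,-0.2,-0.09,-0.03,-0.045,0.0],[0,0,-0.3,-0.135,-0.04,-0.05,0.0],[0,0,-0.4,-0.18,-0.055,-0.05,0.0],[0,0,-0.512,-0.225,-0.07,-0.05,0.0],[0,0,-0.512,-0.27,-0.083,-0.05,0.0],[0,0,-0.512,-0.315,-0.097,-0.05,0.0],[0,0,-0.512,-0.36,-0.11,-0.05,0.0],[0,0,-0.512,-0.405,-0.125,-0.05,0.0],[0,0,-0.512,-0.45,-0.138,-0.05,0.0],[0,0,-0.512,-0.495,-0.152,-0.05,0.0],[0,0,-0.512,-0.525,-0.161,-0.048,0.0],[0,0,-0.512,-0.5357,-0.1645,-0.0445,0.0],[0,0,-0.512,-0.5357,-0.1645,-0.0445,0.0],[0,0,-0.512,-0.5357,-0.1645,-0.0445,0.0],[0,0,-0.512,-0.5357,-0.1645,-0.0445,0.0]]}}

```text
clock: 1.7
ee_pos: [0.6717, 0.1575, 0.2765]
orientation: [-0.03, 1.0, 0.0, 0.0]
wrist_force: [0.3, -0.4, -0.5]
finger_gap: -0.0
grasp_force: 0.0
```

Run:
```python
from h import *
import cv2
print(bot.read_state()["qpos"],now())
a=bot.capture("side")[90:240,190:330];b=bot.capture("scene")[130:280,260:390]
cv2.imwrite("pics/c3.png",np.hstack([cv2.resize(i,None,fx=2.9,fy=2.9,interpolation=2) for i in(a,b)]))
```

```text
[ 1.80801858e-01  3.65482357e-01  8.34601005e-01  4.60560545e-04
  1.94094017e+00 -1.44902908e+00] (array([0.67165531, 0.15748939, 0.2765063 ]), array([-2.95963470e-02,  9.99561869e-01,  2.55094470e-04,  2.48957749e-04]))
```

View pics/c3.png

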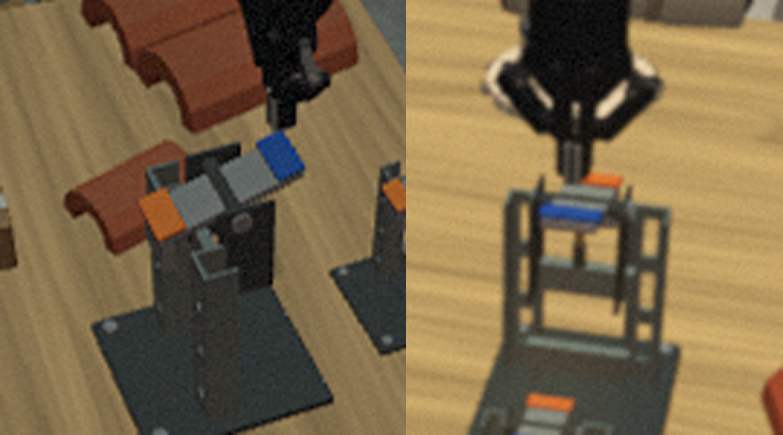

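The closed fingertips stand right over the blue rear pad (side crop (282,125) over (282,155)). I'll press down, then lift.

>>> {"api": "apply_moves", "payload": {"plan": [[0,0,0,0,0,0.015,0],[0,0,0,0,0,0.028,0],[0,0,0,0,0,0.036,0],[0,0,0,0,0,0.044,0],[0,0,0,0,0,0.052,0],[0,0,0,0,0,0.056,0],[0,0,0,0,0,0.058,0],[0,0,0,0,0,0.058,0],[0,0,0,0,0,0.03,0],[0,0,0,0,0,-0.01,0],[0,0,0,0,0,-0.03,0.03],[0,0,0,0,0,-0.03,0.085]]}}

```text
clock: 3.0
ee_pos: [0.6729, 0.156, 0.3102]
orientation: [-0.029, 1.0, 0.0, 0.003]
wrist_force: [0.4, -0.4, -0.1]
finger_gap: 0.0283
grasp_force: 0.0
```

Run:
```python
from h import *
import cv2
p,q=now();yaw=BR[2]+np.pi/2
cv2.imwrite("pics/side1.png",bot.capture("side"))
for z in(.16,.010):print(p,rel(p,q,[*W(BR,-95,0),z],yaw))
# colour check of catch: pad projections in open state
im=cv2.imread("pics/side1.png")
for nm,x,z in(("front open",-5,.248),("rear open",101,.218),("front shut",-11,.218)):
    u,v=proj("side",np.array([[*W(RACK,x,0),z]]))[0].round().astype(int);print(nm,u,v,im[v-2:v+3,u-2:u+3].mean((0,1)).round())
```

```text
[0.67294804 0.156017   0.31017654] [0.0003, 0.0062, -0.1488, 0.2177, -0.3673, 0.1485]
[0.67294804 0.156017   0.31017654] [0.0003, 0.0062, -0.1488, 0.2186, -0.3674, 0.2985]
front open 247 153 [ 37.  89. 161.]
rear open 288 151 [119.  63.  27.]
front shut 245 163 [64. 70. 80.]
```

The pad colours now match the open state (orange high at (247,153), blue low at (288,151)). Next, move over the bracket.

>>> {"api": "apply_moves", "payload": {"plan": [[0,0.002,-0.05,0.015,-0.025,0.0,0.085],[0,0.006,-0.1,0.035,-0.065,0.0,0.085],[0,0.006,-0.149,0.06,-0.105,0.02,0.085],[0,0.006,-0.149,0.085,-0.145,0.04,0.085],[0,0.006,-0.149,0.11,-0.185,0.06,0.085],[0,0.006,-0.149,0.135,-0.225,0.08,0.085],[0,0.006,-0.149,0.158,-0.265,0.1,0.085],[0,0.006,-0.149,0.18,-0.305,0.12,0.085],[0,0.006,-0.149,0.2,-0.335,0.135,0.085],[0,0.006,-0.149,0.213,-0.357,0.145,0.085],[0,0.006,-0.149,0.2177,-0.3673,0.1485,0.085],[0,0.006,-0.149,0.2177,-0.3673,0.1485,0.085],[0,0.006,-0.149,0.2177,-0.3673,0.1485,0.085]]}}

```text
clock: 4.35
ee_pos: [0.4766, -0.2224, 0.1571]
orientation: [-0.103, 0.995, 0.0, -0.003]
wrist_force: [-0.5, -0.4, -0.4]
finger_gap: 0.085
grasp_force: 0.0
```

Run:
```python
from h import *
import cv2
s=bot.read_state();m=bot.camera_model("wrist");im=bot.capture("wrist");cv2.imwrite("pics/w1.png",im)
np.save("w1.npy",m["cam_to_world"]);print(s["clock"],s["ee_pos"],s["qpos"][5],m)
P=[(0,-70,60),(0,70,60),(-167,0,61),(-95,8,40),(-95,-8,40)]
print(proj("wrist",np.array([[*W(BR,x,y),z/1e3] for x,y,z in P]),m).round())
```

```text
4.35 [ 0.47661784 -0.22237689  0.15706037] -2.277169305451787 {'fx': 326.03084696223624, 'fy': 326.03084696223624, 'cx': 279.01000543599736, 'cy': 207.0863408738006, 'cam_to_world': array([[-0.20593833,  0.93962074,  0.27331716,  0.40675656],
       [ 0.97856312,  0.19719875,  0.05938747, -0.23661611],
       [ 0.0019039 ,  0.27968825, -0.96008898,  0.30021266],
       [ 0.        ,  0.        ,  0.        ,  1.        ]])}
[[195. 317.]
 [359. 317.]
 [277. 112.]
 [287. 203.]
 [267. 203.]]
```

View pics/w1.png

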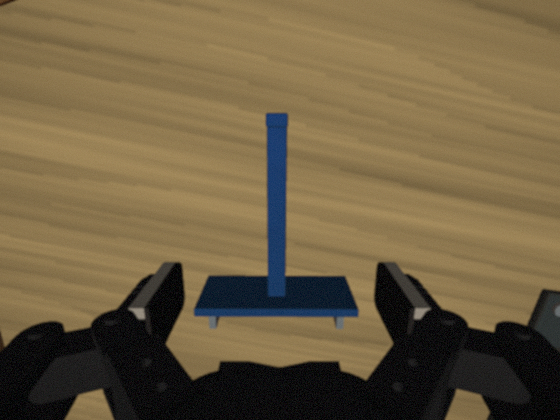

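The wrist view confirms the bracket pose: back edge at (195..357, 315), lip at (277,113), within 1 to 2 mm of the fit. Descend, grip and lift.

>>> {"api": "apply_moves", "payload": {"plan": [[0,0,0,0,0,0.03,0.06],[0,0,0,0,0,0.07,0.06],[0,0,0,0,0,0.11,0.06],[0,0,0,0,0,0.135,0.06],[0,0,0,0,0,0.147,0.06],[0,0,0,0,0,0.15,0.06],[0,0,0,0,0,0.15,0.06],[0,0,0,0,0,0.15,0.03],[0,0,0,0,0,0.15,0.0],[0,0,0,0,0,0.15,0.0],[0,0,0,0,0,0.15,0.0],[0,0,0,0,0,0.15,0.0],[0,0,0,0,0,0.15,0.0]]}}

```text
clock: 5.7
ee_pos: [0.4762, -0.224, 0.0088]
orientation: [-0.103, 0.995, -0.001, -0.002]
wrist_force: [0.2, -0.3, 6.0]
finger_gap: 0.0153
grasp_force: 59.8
```

Run:
```python
from h import *
p,q=now();yaw=RACK[2]+np.pi/2
t=R.from_euler('z',-BR[2]).apply(p-[BR[0],BR[1],0]);print("TCP in bracket",t.round(4))
for dx,z in((-55,.145),(-55,.023),):print(rel(p,q,[*W(RACK,-95+dx,0),.150+.023-.046+.009],yaw))
```

```text
TCP in bracket [-0.0965 -0.0007  0.0088]
[-0.0017, -0.0039, 0.1481, -0.026, 0.3677, -0.1279]
[-0.0017, -0.0039, 0.1481, -0.026, 0.3677, -0.1279]
```

>>> {"api": "apply_moves", "payload": {"plan": [[0,0,0,0,0,-0.02,0],[0,0,0,0,0,-0.055,0],[0,0,0,0,0.01,-0.09,0],[0,0,0.02,-0.003,0.035,-0.12,0],[0,-0.002,0.05,-0.006,0.07,-0.13,0],[0,-0.004,0.08,-0.01,0.11,-0.13,0],[0,-0.004,0.11,-0.013,0.15,-0.13,0],[0,-0.004,0.13,-0.016,0.19,-0.13,0],[0,-0.004,0.148,-0.019,0.23,-0.13,0],[0,-0.004,0.148,-0.022,0.27,-0.13,0],[0,-0.004,0.148,-0.024,0.31,-0.13,0],[0,-0.004,0.148,-0.026,0.345,-0.13,0],[0,-0.004,0.148,-0.026,0.362,-0.13,0],[0,-0.004,0.148,-0.026,0.3677,-0.13,0],[0,-0.004,0.148,-0.026,0.3677,-0.13,0],[0,-0.004,0.148,-0.026,0.3677,-0.13,0],[0,-0.004,0.148,-0.026,0.3677,-0.13,0],[0,-0.004,0.148,-0.026,0.3677,-0.13,0]]}}

```text
clock: 7.5
ee_pos: [0.4265, 0.1411, 0.1372]
orientation: [-0.028, 1.0, -0.0, -0.001]
wrist_force: [-0.1, -0.7, -4.9]
finger_gap: 0.0152
grasp_force: 59.3
```

Run:
```python
from h import *
import cv2
s=bot.read_state();mw=bot.camera_model("wrist");w=bot.capture("wrist");b=bot.capture("side");cv2.imwrite("pics/w2.png",w);cv2.imwrite("pics/s2.png",b);np.save("w2.npy",mw["cam_to_world"])
print(s["clock"],s["ee_pos"],s["orientation"],s["wrist_force"],s["wrist_torque"])
x,y,h,k=190,130,130,130
o=cv2.resize(b[y:y+150,x:x+133],None,fx=4,fy=4,interpolation=2)
cv2.imwrite("pics/c4.png",np.vstack([o[:600]]) )
o2=w[150:400]; cv2.imwrite("pics/c5.png",np.hstack([cv2.resize(b[130:270,190:290],None,fx=4,fy=4,interpolation=2),cv2.resize(w,(400,560))[:, :]]))
```

```text
7.5 [0.4264632  0.14113292 0.13718546] [-2.83088295e-02  9.99598619e-01 -2.08823788e-04 -1.08081858e-03] [-0.13267279 -0.67268487 -4.91575188] [0.00290522 0.08297507 0.01844892]
```

View pics/w2.png

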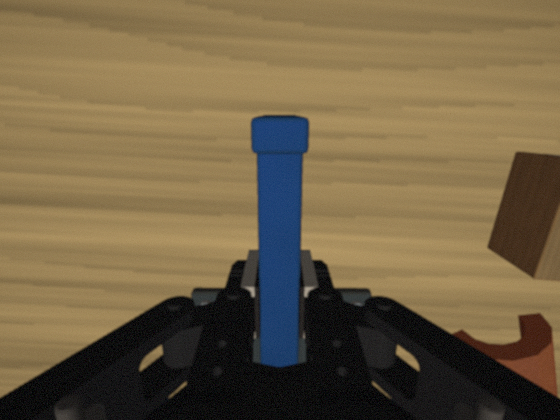

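View pics/c4.png

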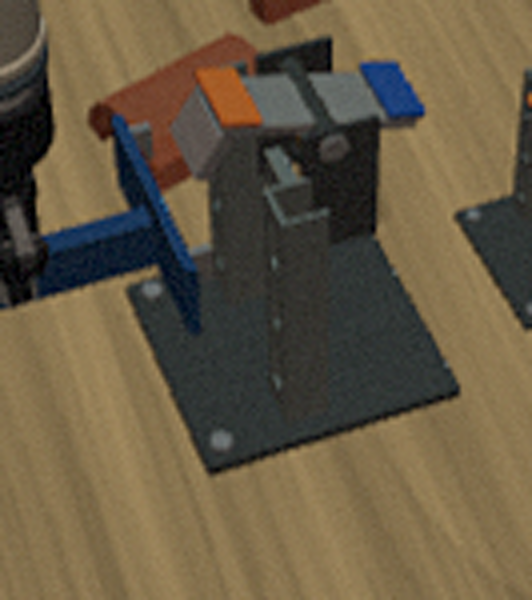

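Catch is open (orange high at crop (228,95), blue low at (392,90)) and the bracket is held level in front of the posts. I'll compare the expected bracket and rack corners with those seen.

Run:
```python
from h import *
p,q=now();y=RACK[2]
B=[*(p[:2]+R.from_euler('z',y).apply([.0965,.0007,0])[:2]),y];print(B, "in rack", R.from_euler('z',-y).apply([B[0]-RACK[0],B[1]-RACK[1],0])*1e3)
zb=p[2]-.0088
f=lambda T,x,yy,z:[*W(T,x,yy),z]
P=[f(B,-4,70,zb+.06),f(B,0,-70,zb+.06),f(B,-4,-70,zb)]
print(((proj("side",np.array(P))-[190,130])*4).round())
P=[f(RACK,-60,85,.012),f(RACK,-60,-85,.006),f(RACK,120,-85,.006),f(RACK,0,-70,.202),f(RACK,0,-40,.202),f(RACK,0,-70,.012)]
print(((proj("side",np.array(P))-[190,130])*4).round())
```

```text
[np.float64(0.5227187731954129), np.float64(0.14764775587426027), 0.0578] in rack [-53.93868516   0.56461912   0.        ]
[[113. 112.]
 [195. 265.]
 [194. 333.]]
[[123. 284.]
 [208. 473.]
 [462. 391.]
 [281. 225.]
 [263. 191.]
 [286. 423.]]
```

Bracket and rack residuals agree to about 1 px, so the lateral offset is within play. Lower 3 mm and move forward until the tips reach the slots, then look.

>>> {"api": "apply_moves", "payload": {"plan": [[0,0,0,-0.01,0,0.003,0],[0,0,0,-0.022,-0.0005,0.003,0],[0,0,0,-0.032,-0.0005,0.003,0],[0,0,0,-0.038,-0.0005,0.003,0],[0,0,0,-0.041,-0.0005,0.003,0],[0,0,0,-0.044,-0.0005,0.003,0],[0,0,0,-0.047,-0.0005,0.003,0],[0,0,0,-0.047,-0.0005,0.003,0],[0,0,0,-0.047,-0.0005,0.003,0]]}}

```text
clock: 8.5
ee_pos: [0.4731, 0.1443, 0.1342]
orientation: [-0.029, 1.0, -0.0, -0.001]
wrist_force: [-0.6, -0.2, -4.7]
finger_gap: 0.0153
grasp_force: 59.3
```

Run:
```python
from h import *
import cv2
s=bot.read_state();p=s["ee_pos"];print(s["clock"],s["orientation"],s["wrist_force"],s["wrist_torque"])
B=p[:2]+R.from_euler('z',RACK[2]).apply([.0965,.0007,0])[:2]
print(R.from_euler('z',-RACK[2]).apply([B[0]-RACK[0],B[1]-RACK[1],p[2]-.0088+.046-.15])*1e3)
a=bot.capture("side")[130:230,200:280];b=bot.capture("scene")[175:275,285:365]
cv2.imwrite("pics/c6.png",np.hstack([cv2.resize(i,None,fx=5,fy=5,interpolation=2) for i in(a,b)]))
```

```text
8.5 [-2.91555209e-02  9.99574346e-01 -1.00708172e-04 -1.03521932e-03] [-0.6293633  -0.15788217 -4.6904337 ] [ 0.00718917  0.11993064 -0.00150326]
[-7.18295061  0.75579264 21.43649858]
```

View pics/c6.png

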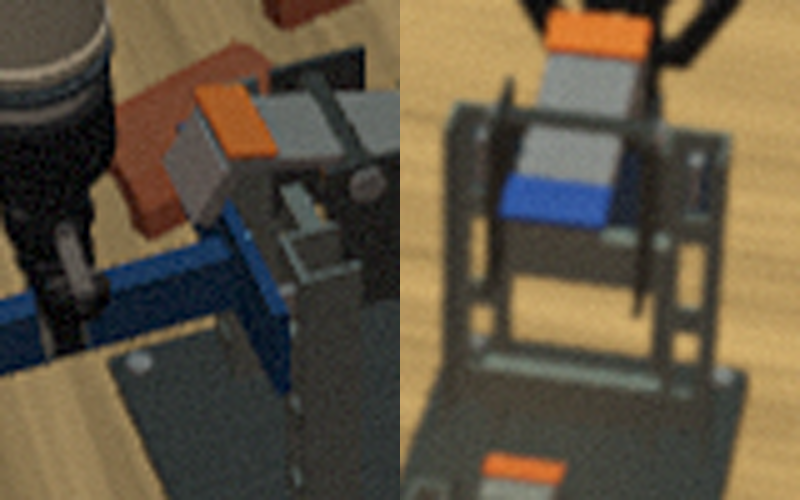

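In the rear view both claws show in the top slots ((697,165) and (480,135)), and there is no contact force. Continue to the face.

>>> {"api": "apply_moves", "payload": {"plan": [[0,0,0,-0.002,0,0,0],[0,0,0,-0.004,0,0,0],[0,0,0,-0.006,0,0,0],[0,0,0,-0.007,0,0,0],[0,0,0,-0.007,0,0,0],[0,0,0,-0.007,0,0,0]]}}

```text
clock: 9.2
ee_pos: [0.4797, 0.1448, 0.1341]
orientation: [-0.029, 1.0, 0.0, -0.002]
wrist_force: [-5.1, 1.0, -3.0]
finger_gap: 0.0153
grasp_force: 59.6
```

Light contact (5 N) with the posts. Ease back 0.7 mm and lower.

>>> {"api": "apply_moves", "payload": {"plan": [[0,0,0,0.0007,0,0.002,0],[0,0,0,0.0007,0,0.005,0],[0,0,0,0.0007,0,0.008,0],[0,0,0,0.0007,0,0.011,0],[0,0,0,0.0007,0,0.014,0],[0,0,0,0.0007,0,0.016,0],[0,0,0,0.0007,0,0.016,0]]}}

```text
clock: 9.9
ee_pos: [0.4794, 0.1445, 0.1176]
orientation: [-0.029, 1.0, -0.0, -0.001]
wrist_force: [-0.3, -0.6, -4.9]
finger_gap: 0.0152
grasp_force: 59.3
```

>>> {"api": "apply_moves", "payload": {"plan": [[0,0,0,0,0,0.001,0],[0,0,0,0,0,0.002,0],[0,0,0,0,0,0.003,0],[0,0,0,0,0,0.004,0],[0,0,0,0,0,0.005,0],[0,0,0,0,0,0.006,0],[0,0,0,0,0,0.006,0]]}}

```text
clock: 10.6
ee_pos: [0.4795, 0.1446, 0.1124]
orientation: [-0.029, 1.0, -0.0, -0.001]
wrist_force: [-0.6, -0.4, -3.7]
finger_gap: 0.0151
grasp_force: 59.5
```

>>> {"api": "apply_moves", "payload": {"plan": [[0,0,0,0,0,0.001,0],[0,0,0,0,0,0.002,0],[0,0,0,0,0,0.003,0],[0,0,0,0,0,0.004,0],[0,0,0,0,0,0.004,0],[0,0,0,0,0,0.004,0]]}}

```text
clock: 11.2
ee_pos: [0.4792, 0.1448, 0.1101]
orientation: [-0.029, 1.0, 0.0, -0.001]
wrist_force: [-9.1, -0.6, 5.8]
finger_gap: 0.0151
grasp_force: 61.1
```

>>> {"api": "apply_moves", "payload": {"plan": [[0,0,0,0.0005,0,0.001,0],[0,0,0,0.0005,0,0.002,0],[0,0,0,0.0005,0,0.003,0],[0,0,0,0.0005,0,0.003,0],[0,0,0,0.0005,0,0.003,0]]}}

```text
clock: 11.7
ee_pos: [0.4787, 0.1448, 0.1075]
orientation: [-0.029, 1.0, 0.0, -0.001]
wrist_force: [-9.7, -1.0, 7.3]
finger_gap: 0.015
grasp_force: 61.5
```

Resistance is now steady and the height is at the sill level. Release and rise.

>>> {"api": "apply_moves", "payload": {"plan": [[0,0,0,0,0,-0.002,0.0],[0,0,0,0,0,-0.002,0.02],[0,0,0,0,0,-0.002,0.05],[0,0,0,0,0,-0.002,0.05],[0,0,0,0,0,-0.002,0.05],[0,0,0,0,0,-0.002,0.05],[0,0,0,0,0,-0.02,0.05],[0,0,0,0,0,-0.06,0.05],[0,0,0,0,0,-0.1,0.05],[0,0,0,0,0,-0.14,0.04],[0,0,0,0,0,-0.165,0.02],[0,0,0,0,0,-0.17,0.0],[0,0,0,0,0,-0.17,0.0],[0,0,0,0,0,-0.17,0.0]]}}

```text
clock: 13.1
ee_pos: [0.479, 0.1445, 0.2731]
orientation: [-0.029, 1.0, -0.0, -0.002]
wrist_force: [0.3, 0.6, -0.3]
finger_gap: -0.0003
grasp_force: 0.0
```

Run:
```python
from h import *
import cv2
p,q=now();print(bot.read_state()["clock"],p,bot.read_state()["finger_gap"])
print(rel(p,q,[*W(RACK,-6,0),.275],RACK[2]+np.pi/2))
a=bot.capture("side");cv2.imwrite("pics/s3.png",a);b=bot.capture("scene");cv2.imwrite("pics/b3.png",b)
def c(im,x,y):
    return cv2.resize(im[y:y+110,x:x+80],None,fx=5,fy=5,interpolation=2)
A=c(a,185,140)
# predicted seated bracket corners (green)
f=lambda x,y,z:[*W(RACK,x,y),.104+z]
pts=np.array([f(-4,70,.06),f(-8,-70,.06),f(0,-70,.06),f(-8,-70,0),f(-167,8,.061),f(-167,-8,.0)])
for u,v in (proj("side",pts)-[185,140])*5+2: cv2.circle(A,(int(u),int(v)),4,(0,255,0),1)
cv2.imwrite("pics/c7.png",np.hstack([A,c(b,285,175)]))
```

```text
13.1 [0.47895962 0.14452598 0.27308757] -0.00033805381528078716
[-0.0006, -0.0049, 0.0004, -0.0918, -0.0, -0.0024]
```

View pics/c7.png

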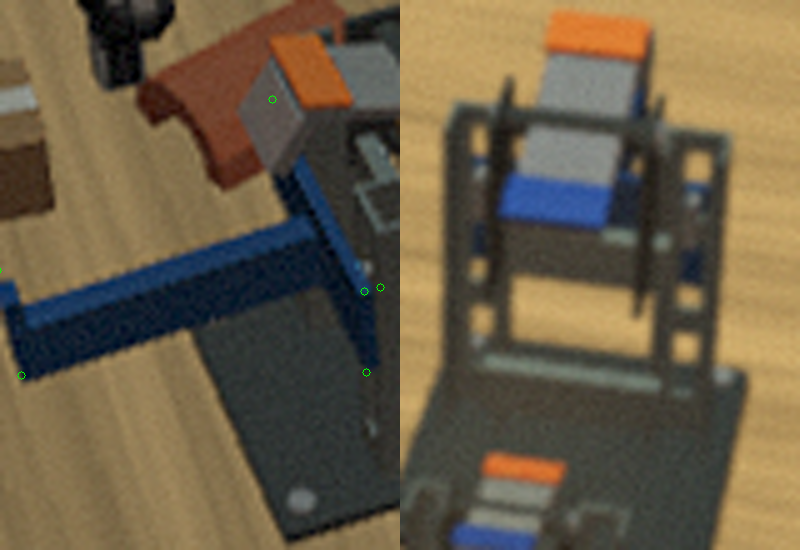

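The seated bracket matches the predicted corners: plate end (366,292) and (370,372), arm end (22,378). The claws are down in both slots, and the catch is still open with its orange pad at (310,70). Now move over the front pad and shut it.

>>> {"api": "apply_moves", "payload": {"plan": [[0,0,0,-0.02,0,-0.005,0],[0,0,0,-0.05,0,-0.005,0],[0,0,0,-0.08,0,-0.004,0],[0,-0.004,0,-0.092,0,-0.002,0],[0,-0.004,0,-0.092,0,0.0,0],[0,-0.004,0,-0.092,0,0.012,0],[0,-0.004,0,-0.092,0,0.025,0],[0,-0.004,0,-0.093,0,0.033,0],[0,-0.004,0,-0.093,0,0.041,0],[0,-0.004,0,-0.092,0,0.048,0],[0,-0.004,0,-0.091,0,0.053,0],[0,-0.004,0,-0.09,0,0.055,0],[0,-0.004,0,-0.09,0,0.055,0],[0,-0.004,0,-0.09,0,0.055,0],[0,-0.004,0,-0.088,0,0.03,0],[0,-0.004,0,-0.08,0,-0.01,0],[0,-0.004,0,-0.07,0,-0.05,0],[0,-0.004,0,-0.05,0,-0.07,0],[0,-0.004,0,-0.03,0,-0.08,0],[0,-0.004,0,-0.03,0,-0.08,0]]}}

```text
clock: 15.2
ee_pos: [0.5082, 0.1465, 0.3583]
orientation: [-0.029, 1.0, 0.0, 0.003]
wrist_force: [0.5, -0.2, 0.5]
finger_gap: -0.0
grasp_force: 0.0
```

Run:
```python
from h import *
import cv2
s=bot.read_state();print(s["clock"],s["ee_pos"],s["wrist_force"])
im=bot.capture("side");cv2.imwrite("pics/s4.png",im);a=cv2.imread("pics/side0.png");b=cv2.imread("pics/s3.png")
r=(slice(130,175),slice(225,310))
for nm,o in(("shut0",a),("open",b)): print(nm,np.abs(im[r].astype(int)-o[r]).mean().round(1))
hsv=cv2.cvtColor(im,cv2.COLOR_BGR2HSV)
def cen(h,img): 
    H=cv2.cvtColor(img,cv2.COLOR_BGR2HSV)[130:180,235:305];m=((abs(H[...,0].astype(int)-h)<5)&(H[...,1]>190)&(H[...,2]>110));y,x=np.nonzero(m);return x.mean()+235,y.mean()+130,len(x)
for o in(a,b,im):print([np.round(cen(h,o),1) for h in(12,110)])
# bracket region vs seated picture
r=(slice(180,220),slice(185,260));print("bracket diff",np.abs(im[r].astype(int)-b[r]).mean().round(1), "noise",np.abs(im[300:340,50:120].astype(int)-b[300:340,50:120]).mean().round(1))
```

```text
15.2 [0.50820537 0.1464932  0.35829261] [ 0.47233339 -0.19559088  0.47943271]
shut0 3.6
open 14.7
[array([245.3, 163.4, 129. ]), array([286.3, 142.6,  97. ])]
[array([246.5, 153.8, 121. ]), array([287.7, 151.4,  81. ])]
[array([245.2, 163.6, 130. ]), array([286.3, 142.9, 106. ])]
bracket diff 4.0 noise 2.7
```

Run:
```python
import cv2,numpy as np
a,b=[cv2.cvtColor(cv2.imread(f"pics/{n}.png"),cv2.COLOR_BGR2GRAY).astype(np.float32) for n in("s3","s4")]
for r in((slice(180,220),slice(185,235)),(slice(185,217),slice(238,262)),(slice(205,250),slice(240,300))):
    t=b[r];A=a[r.__class__ and r[0].start-4:r[0].stop+4,r[1].start-4:r[1].stop+4]
    m=cv2.matchTemplate(A,t,cv2.TM_CCOEFF_NORMED);print(np.unravel_index(m.argmax(),m.shape),m.max().round(3),"(4,4)=no shift")
```

```text
(np.int64(4), np.int64(4)) 0.994 (4,4)=no shift
(np.int64(4), np.int64(4)) 0.926 (4,4)=no shift
(np.int64(4), np.int64(4)) 0.99 (4,4)=no shift
```

Catch shut, bracket unmoved, robot clear: hand in.

```bash
python3 -c "
from station import bot
print(bot.finish_job())"
```

```text
the job is handed in; nothing more can be done
None
```

The job is handed in at about 15 s of the 61 s allowed: I opened the catch, hung the bracket home in the top slots, snapped the catch shut above it and left the robot clear; the last side picture shows the catch shut and the bracket unmoved, but the verdict was not shown.

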